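# Pump up the bench air charger until its pressure pin stands out

## Task

Charge the hand-pumped air unit bolted to the bench: press its tall plunger knob down from above with the fingertips, full stroke after full stroke, letting it spring back up after each one, until the pressure pin beside it stands fully out; then leave the plunger up and move clear. Just push, without gripping anything, and do not ram the plunger. Do not touch the pin or the small bleed button, and leave the things standing around the unit where they are.

Things in the scene. Friction and masses are not known exactly. Their poses are not given: they have to be found in the camera images.
- pump: Air unit fixed to the bench: flange 110 x 210 x 8 mm with a grey block 75 x 175 mm, its top 52 mm above the bench. Origin: centre of the flange's underside; z up, y along the unit. On the line x = 0: at y = +55 mm the pump barrel (cap diameter 54 mm, top 127 mm up) with the plunger; at y = -18 mm the pin's collar (diameter 36 mm, top 70 mm up); at y = -62 mm the bleed button.
- plunger (a joint): Plunger stroke in m: 0 = fully up, 0.024 = fully down on its stop. Moves straight down; its return spring needs about 6 N to start and 11 N at the bottom, and brings it up by itself within 0.3 s of being let go. Every mm down raises the pin by about 0.2 mm (a full stroke about 4.8 mm); the up stroke does not lower it.
- plunger_top (a point): Centre of the flat top of the plunger's black mushroom knob, 48 mm in diameter (flat part 38 mm) and 16 mm thick, on a steel rod of 12 mm. 185 mm above the bench when up, 161 mm when fully down; by far the highest part of the unit.
- pin (a joint): Pressure pin height in m: 0 = flush (1 mm proud of its collar), 0.020 = fully out against its stop. It starts between 0 and 0.006, rises with each plunger stroke and stays where it is between strokes; pumping on when it is fully out does no harm.
- pin_top (a point): Centre of the top face of the pressure pin, a plain upright steel pin 16 mm in diameter in its collar; 71 mm above the bench when flush, 91 mm when fully out. To be watched, not touched.
- bleed (a joint): Bleed button travel in m: 0 = out, 0.005 = pressed in. Leave at 0.
- bleed_top (a point): Centre of the top of the small black bleed button, 18 mm in diameter, 68 mm above the bench. Not to be pressed.
- pot: Bystander: black round plastic pot with a lid, 53 mm in diameter, 55 mm tall, loose. Origin: centre of its underside.
- battery: Bystander: flat black battery standing upright, 22 x 62 x 67 mm tall, loose. Origin: centre of its underside.
- tape: Bystander: roll of paper tape lying flat, 104 mm outside, 76 mm inside diameter, 19 mm high, loose. Origin: centre of its underside.
- tin: Bystander: brass-coloured tin lying on its side, 75 x 100 x 75 mm high, open at one end, loose. Origin: centre of its underside.

How it is judged:
By the outcome, as a careful person would: the job done as asked, in the order asked, and still so for the second after the job is handed in, with the robot touching nothing.
It also fails if it takes over 42 s, if anything falls off the work surface, if the arm or the gripper's body presses on something with over 40 N, if the wrist force passes 120 N, or if a joint passes its speed limit or range.

## Robot

A 6-joint arm with a two-finger parallel gripper is mounted at the origin on the work surface. World frame = base frame: x ahead of the robot, y to its left, z up, the work surface at z = 0. Lengths are in mm, angles in rad, forces in N, time in s.
With the tool pointing down it reaches from about 350 to 800 mm from the base axis. Payload 7.3 kg.
Tool frame: the origin (TCP) lies at the very end of the fingers, on their centre line; the grasp point (between the pads) lies 19 mm behind it (ctrl.tcp_to_grasp is the z of the grasp point in the tool frame, in mm); z points along the fingers, y is the direction in which the jaws open and shut (so a half turn about z gives the same grasp; the last joint's range is limited). The gripper opens to 85 mm and grips with 20 to 120 N. Pads are 22 mm wide; open, the fingers measure 114 mm over their backs; the gripper's body (76 mm by 85 mm) begins 54 mm behind the grasp point. The pads swing forward as they close: fully open they stand 13 mm farther back than shut.
Start: joints at [1.093, 0.342, 1.524, -0, 1.275, -0.146], TCP at [171.002, 496.39, 231.322] pointing down, gripper open.
Joint ranges: [-2.53, 2.53], [-0.77, 2.02], [0.04, 2.7], [-1, 4.14], [0.28, 2.66], [-3.11, 3.11]. Speed limits (rad/s): [2.57, 2.57, 3.14, 3.14, 3.14, 3.14].

## Interface

Orientations are given as a rotation vector (axis times angle).
In Python, from rig import ctrl gives the robot as it stands.
- The arm moves only by the tool jog_arm, never from a script. Its argument "series" is a list of rows, each an object of numbers: "x", "y", "z": the shift along the world's x, y, z in m; "spin": the turn about the world's z in rad; "gripper": the finger opening in m, from 0 to 0.0854. In form: [{"x": .., "y": .., "z": .., "spin": .., "gripper": ..}, ...]. A call has 1 to 5 rows; each row shifts and turns the commanded pose from where the row before left it; what a row does not reach is not made up. A row lasts 1/10 s, in which the tool goes at most 50 mm and 8.59 degrees, less where a joint would pass 70% of its speed; a pose out of reach is approached as far as the arm can. A call is refused whole if a number of a shift passes 0.05 or a number of a turn 0.15, either way. A call with a gripper value outside its range is refused whole. The fingers move at their own pace and stop on an object; "grip_force" is the grip in N (left out, the last holds). Time passes only in rows, so rows that do not move let the fingers close. It gives the time, the measured TCP pose, the force and the opening at its end, in the units of the state.
- ctrl.state(): the state, without advancing time (a new reading comes with each control period).
- ctrl.snapshot(name): name is "side" or "top"; returns (picture, depth): 480x640x3 uint8, red, green, blue; 480x640 float32, mm along the optical axis (not along the pixel's ray), 0 where there is no reading.
- ctrl.calibration(name): a dict with "intrinsics" (3x3 intrinsics, pixels), "extrinsics" (4x4, takes a point from camera to world coordinates). Camera axes: x right, y down, z forward; pixel columns grow to the right and rows downward; lengths in mm; the calibration is good to about 2 mm. A picture is of the moment at which its call begins. calibration takes no time and is no camera call.
- ctrl.finish_job(): hands the job in, once; it reports no verdict.
Trained networks look in the newest picture that a camera, given by its name, has taken for a name from the list of things; names that differ only in an ending like _2 or _b are one class to them, and where a whole thing is asked for, a point or a joint stands for the part that bears it (a point fixed in the world has none). Each returns a list of dicts, best first, with "score" (0 to 1); they miss things now and then, are a little off and sometimes report something else, mostly with a low value. They report only what shows in the picture. A call takes as long as a camera call.
- ctrl.masks_of(label, camera): "pixels" (480x640 bool, what is visible of it) and "box" ([left, top, width, height] in pixels, round what is visible of it).
- ctrl.landmark_of(label, camera): "pixel" ([column, row] in pixels: a listed point, or the origin of a listed thing).
The state is a dict: "time_s": time; "joints": joint angles; "joint_velocities": joint speeds; "joint_efforts": joint torques, N m; "tool_pos": TCP position; "orientation": TCP orientation; "ft_force": force on the tool from outside, world axes, zero at the start; "moment": the same for the moment, N m; "finger_gap": finger opening in mm.
Only numpy, scipy, OpenCV 4.12 (cv2) and the standard library are available. Lean on these libraries where they do the work, as an engineer would, in place of code of your own. Each camera call takes 0.05 s, during which the arm holds its last target. There are 200 camera calls.

## Working session

There is one attempt and no reset: what is moved stays moved. The work goes in short steps, Python scripts to look and compute and a tool call to move; the robot and the scene stay as the last step left them, time stands still between calls to the robot, and variables do not carry over. Pictures are saved under pics/ and viewed, about 8 in all and at most 12, crops included, and the job is handed in when it is done.

Besides the shell and the picture viewer there is one more tool, called after ">>>" in YAML: its name, and indented under it one key for each argument. jog_arm: Moves the arm, as the interface text tells. Its arguments: {"type":"object","properties":{"series":{"type":"array","items":{"type":"object","properties":{"x":{"type":"number"},"y":{"type":"number"},"z":{"type":"number"},"spin":{"type":"number"},"gripper":{"type":"number"}}}},"grip_force":{"type":"number"}},"required":["series"]}

```bash
mkdir -p pics; cat > h.py <<'E'
from rig import ctrl
import numpy as np, cv2
def world(cam,px,d=None,z=None):
    c=ctrl.calibration(cam);K=np.array(c["intrinsics"]);T=np.array(c["extrinsics"])
    r=np.linalg.inv(K)@np.array([px[0],px[1],1.0])
    if d is None:
        w=T[:3,:3]@r; d=(z-T[2,3])/w[2]
    return (T@np.append(r*d,1))[:3]
E
python3 - <<'E'
from h import *
np.set_printoptions(precision=1,suppress=True)
P={}
for cam in("side","top"):
    im,d=ctrl.snapshot(cam);P[cam]=im
    for l,z in(("plunger_top",185),("pin_top",74),("bleed_top",68),("pump",0),("pot",0),("battery",0),("tape",0),("tin",0)):
        for r in ctrl.landmark_of(l,cam)[:2]:
            p=r["pixel"];u,v=int(p[0]),int(p[1])
            dd=d[v,u] if 0<=v<480 and 0<=u<640 else 0
            print(cam,l,round(r["score"],2),np.array(p),world(cam,p,z=z),"depth",world(cam,p,d=dd))
s=ctrl.state();print(s["time_s"],s["tool_pos"],s["ft_force"],s["finger_gap"])
for c in P: cv2.imwrite(f"pics/{c}0.png",P[c][:,:,::-1])
E
```

```text
side plunger_top 0.68 [323.4 230.2] [563.5  35.5 185. ] depth [561.6  37.9 188.2]
side pin_top 0.38 [287.8 276.5] [609.5  87.3  74. ] depth [608.9  87.8  75. ]
side bleed_top 0.58 [261.  282.2] [643.4 125.   68. ] depth [641.8 126.3  70.7]
side pump 0.65 [300.  294.4] [603.2  65.7   0. ] depth [214.7 455.5 745.3]
side pot 0.63 [263.5 374.7] [540.3 236.5   0. ] depth [515.9 252.9  55.9]
side battery 0.6 [329.9 243.9] [641.  -79.1   0. ] depth [568.6  11.6 126.5]
side battery 0.35 [264.9 376.9] [535.5 237.9   0. ] depth [511.8 254.   55. ]
side tin 0.62 [376.7 358.1] [403.1  87.3   0. ] depth [383.6 125.4  77. ]
top plunger_top 0.93 [315.  228.1] [566.4  29.9 185. ] depth [566.3  29.9 185.6]
top pin_top 0.6 [275.7 212.9] [614.7  90.7  74. ] depth [615.5  90.9  70.5]
top bleed_top 0.55 [255.9 200.6] [637.8 124.8  68. ] depth [638.1 124.9  66.8]
top bleed_top 0.35 [275.6 339.2] [407.3  90.6  68. ] depth [407.6  90.2  75.8]
top pump 0.78 [281.5 230.9] [597.9  83.1   0. ] depth [588.4  81.7  49.8]
top pot 0.86 [192.1 264.9] [536.4 243.8   0. ] depth [530.2 232.   53.1]
top pot 0.33 [373.6 204.6] [647.  -88.8   0. ] depth [636.9 -81.6  40.5]
top battery 0.87 [370.4 206.7] [643.  -82.7   0. ] depth [638.8 -79.8  17.1]
top tin 0.67 [275.6 338. ] [406.5  93.3   0. ] depth [409.5  90.3  75.3]
0.9 [171.  496.4 231.3] [ 0.7 -0.5 -0.4] 85.50855323034476
```

View pics/top0.png

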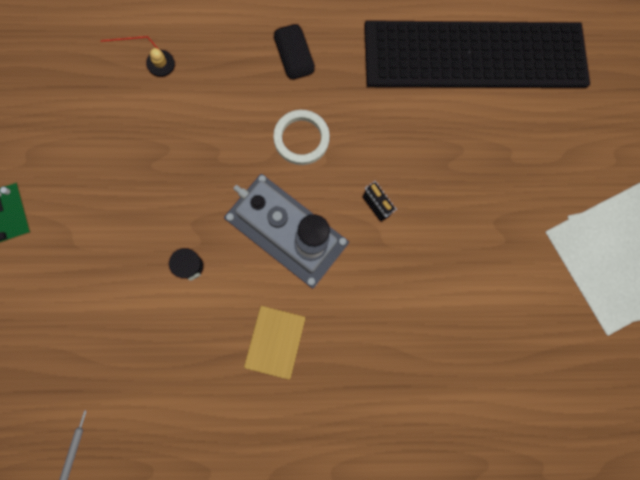

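View pics/side0.png

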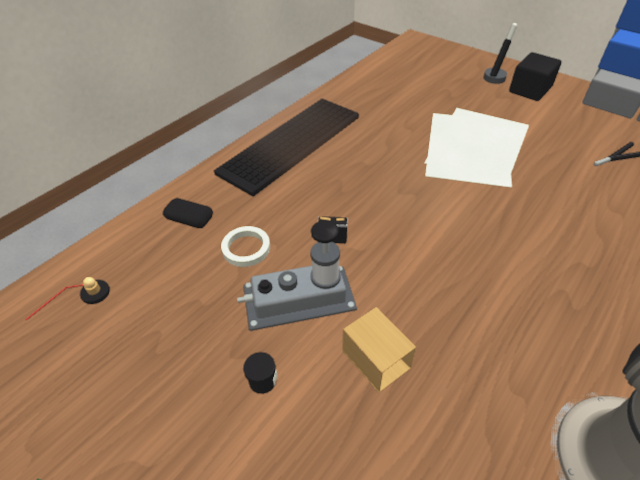

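```bash
python3 - <<'E'
from h import *
np.set_printoptions(precision=1,suppress=True)
for cam in("side","top"):
    im,d=ctrl.snapshot(cam)
    vv,uu=np.mgrid[0:480,0:640]
    c=ctrl.calibration(cam);K=np.array(c["intrinsics"]);T=np.array(c["extrinsics"])
    X=np.stack([(uu-K[0,2])/K[0,0]*d,(vv-K[1,2])/K[1,1]*d,d],-1)@T[:3,:3].T+T[:3,3]
    m=(d>0)&(np.hypot(X[...,0]-565,X[...,1]-32)<60)&(X[...,2]>165)&(X[...,2]<210)
    q=X[m];print(cam,len(q),q.mean(0),np.median(q,0),q.min(0),q.max(0), "cam",T[:3,3])
    m=(d>0)&(X[...,2]>165)&(np.hypot(X[...,0]-565,X[...,1]-32)>60)&(X[...,0]>350)&(X[...,1]<330)
    print("other tall",m.sum(),X[m].mean(0) if m.sum() else "")
E
```

```text
side 505 [561.4  36.4 185.4] [561.1  37.2 186.3] [540.8   8.7 175.5] [588.1  56.3 190.1] cam [214.7 455.5 745.3]
other tall 1117 [ 374.5 -983.5  231.2]
top 855 [563.4  32.  184.1] [563.5  32.3 184.5] [540.9   8.1 173.4] [588.3  54.3 189.2] cam [439.2  59.6 831.6]
other tall 0
```

The pictures match the network. In the top view the knob is at about (315,228) and the pin at (277,215). In the side view the knob is at (323,230). The knob top measures about (564, 32, 185), with nothing taller near it. I'll shut the fingers and travel over at z=231.

>>> jog_arm:
  series:
    - {"x": 0.03, "y": -0.0355, "gripper": 0}
    - {"x": 0.03, "y": -0.0355, "gripper": 0}
    - {"x": 0.03, "y": -0.0355, "gripper": 0}
    - {"x": 0.03, "y": -0.0355, "gripper": 0}
    - {"x": 0.03, "y": -0.0355, "gripper": 0}
  grip_force: 20

```text
invalid input at $.series[0]: expected keys x, y, z, spin, gripper
```

>>> jog_arm:
  series:
    - {"x": 0.03, "y": -0.0355}
    - {"x": 0.03, "y": -0.0355}
    - {"x": 0.03, "y": -0.0355}
    - {"x": 0.03, "y": -0.0355}
    - {"x": 0.03, "y": -0.0355}

```text
invalid input at $.series[0]: expected keys x, y, z, spin, gripper
```

>>> jog_arm:
  series:
    - {"x": 0.03, "y": -0.0355}
    - {"x": 0.02, "y": -0.025}
    - {"x": 0.01, "y": -0.01}
    - {}
    - {}

```text
invalid input at $.series[0]: expected keys x, y, z, spin, gripper
```

>>> jog_arm:
  series:
    - {"x": 0.03, "y": -0.0355, "z": 0, "spin": 0, "gripper": 0}
    - {"x": 0.03, "y": -0.0355, "z": 0, "spin": 0, "gripper": 0}
    - {"x": 0.03, "y": -0.0355, "z": 0, "spin": 0, "gripper": 0}
    - {"x": 0.03, "y": -0.0355, "z": 0, "spin": 0, "gripper": 0}
    - {"x": 0.03, "y": -0.0355, "z": 0, "spin": 0, "gripper": 0}
  grip_force: 20

```text
time_s: 1.5
tool_pos: [321.9, 317.4, 231.5]
orientation: [0.518, 3.098, 0.001]
ft_force: [0.6, -0.0, -0.5]
finger_gap: 12.4
```

>>> jog_arm:
  series:
    - {"x": 0.03, "y": -0.0355, "z": 0, "spin": 0, "gripper": 0}
    - {"x": 0.03, "y": -0.0355, "z": 0, "spin": 0, "gripper": 0}
    - {"x": 0.03, "y": -0.0355, "z": 0, "spin": 0, "gripper": 0}
    - {"x": 0.03, "y": -0.0355, "z": 0, "spin": 0, "gripper": 0}
    - {"x": 0.03, "y": -0.0355, "z": 0, "spin": 0, "gripper": 0}

```text
time_s: 2.0
tool_pos: [472.0, 139.7, 231.5]
orientation: [0.519, 3.098, 0.001]
ft_force: [0.3, 0.6, 0.0]
finger_gap: 0.0
```

>>> jog_arm:
  series:
    - {"x": 0.03, "y": -0.0355, "z": 0, "spin": 0, "gripper": 0}
    - {"x": 0.03, "y": -0.0355, "z": 0, "spin": 0, "gripper": 0}
    - {"x": 0.02, "y": -0.025, "z": 0, "spin": 0, "gripper": 0}
    - {"x": 0.013, "y": -0.013, "z": 0, "spin": 0, "gripper": 0}
    - {"x": 0, "y": 0, "z": 0, "spin": 0, "gripper": 0}

```text
time_s: 2.5
tool_pos: [565.2, 30.3, 230.8]
orientation: [0.523, 3.098, -0.001]
ft_force: [0.8, -0.5, -0.6]
finger_gap: 0.0
```

>>> jog_arm:
  series:
    - {"x": 0, "y": 0.001, "z": -0.02, "spin": 0, "gripper": 0}
    - {"x": 0, "y": 0, "z": -0.015, "spin": 0, "gripper": 0}
    - {"x": 0, "y": 0, "z": -0.005, "spin": 0, "gripper": 0}
    - {"x": 0, "y": 0, "z": 0, "spin": 0, "gripper": 0}
    - {"x": 0, "y": 0, "z": 0, "spin": 0, "gripper": 0}

```text
time_s: 3.0
tool_pos: [564.2, 33.8, 192.1]
orientation: [0.518, 3.098, 0.0]
ft_force: [-0.4, 0.6, -0.3]
finger_gap: 0.2
```

```bash
python3 - <<'E'
from h import *
im,d=ctrl.snapshot("side")
cv2.imwrite("pics/side1.png",cv2.resize(im[150:330,220:420,::-1],None,fx=3,fy=3,interpolation=cv2.INTER_CUBIC))
s=ctrl.state();print(s["tool_pos"],s["ft_force"])
E
```

```text
[564.3455573  33.6870473 192.3255666] [ 0.28191666  0.58094874 -0.35628666]
```

View pics/side1.png

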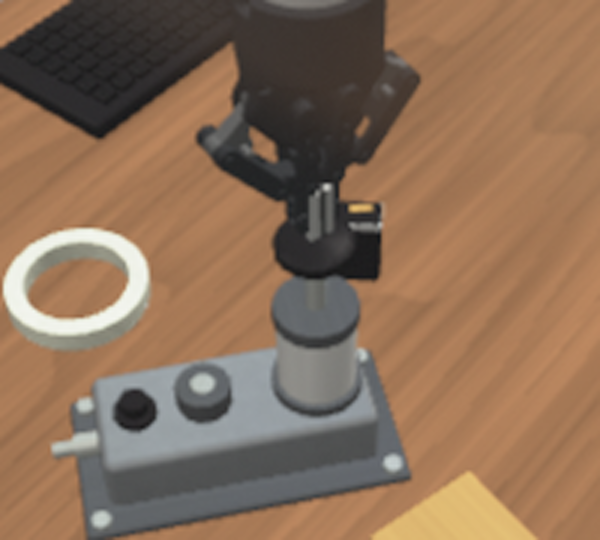

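The shut fingertips stand just over the knob's centre, crop (318,240). I'll make the first stroke slowly and watch the force.

>>> jog_arm:
  series:
    - {"x": 0, "y": -0.001, "z": -0.004, "spin": 0, "gripper": 0}
    - {"x": 0, "y": 0, "z": -0.004, "spin": 0, "gripper": 0}
    - {"x": 0, "y": 0, "z": -0.005, "spin": 0, "gripper": 0}
    - {"x": 0, "y": 0, "z": -0.005, "spin": 0, "gripper": 0}
    - {"x": 0, "y": 0, "z": 0, "spin": 0, "gripper": 0}

```text
time_s: 3.55
tool_pos: [564.4, 32.3, 173.8]
orientation: [0.519, 3.097, 0.0]
ft_force: [-0.7, 0.6, 7.5]
finger_gap: -0.0
```

>>> jog_arm:
  series:
    - {"x": 0, "y": 0, "z": -0.005, "spin": 0, "gripper": 0}
    - {"x": 0, "y": 0, "z": -0.004, "spin": 0, "gripper": 0}
    - {"x": 0, "y": 0, "z": 0, "spin": 0, "gripper": 0}

```text
time_s: 3.85
tool_pos: [564.4, 32.3, 165.2]
orientation: [0.519, 3.097, 0.0]
ft_force: [-1.9, 0.3, 8.8]
finger_gap: -0.1
```

>>> jog_arm:
  series:
    - {"x": 0, "y": 0, "z": -0.002, "spin": 0, "gripper": 0}
    - {"x": 0, "y": 0, "z": -0.002, "spin": 0, "gripper": 0}
    - {"x": 0, "y": 0, "z": 0, "spin": 0, "gripper": 0}

```text
time_s: 4.15
tool_pos: [564.4, 32.3, 161.5]
orientation: [0.519, 3.096, 0.0]
ft_force: [-2.0, -0.0, 8.9]
finger_gap: -0.4
```

>>> jog_arm:
  series:
    - {"x": 0, "y": 0, "z": -0.001, "spin": 0, "gripper": 0}
    - {"x": 0, "y": 0, "z": 0, "spin": 0, "gripper": 0}

```text
time_s: 4.35
tool_pos: [564.4, 32.3, 161.0]
orientation: [0.518, 3.096, 0.0]
ft_force: [-2.7, 0.3, 11.3]
finger_gap: 0.3
```

>>> jog_arm:
  series:
    - {"x": 0, "y": 0, "z": -0.001, "spin": 0, "gripper": 0}
    - {"x": 0, "y": 0, "z": 0, "spin": 0, "gripper": 0}

```text
time_s: 4.55
tool_pos: [564.5, 32.3, 161.0]
orientation: [0.518, 3.095, 0.0]
ft_force: [-6.1, -0.2, 17.5]
finger_gap: -0.2
```

The stop is at z = 161.0, at about 17 N. Now I'll release, then repeat.

>>> jog_arm:
  series:
    - {"x": 0, "y": 0, "z": 0.01, "spin": 0, "gripper": 0}
    - {"x": 0, "y": 0, "z": 0.014, "spin": 0, "gripper": 0}
    - {"x": 0, "y": 0, "z": 0.009, "spin": 0, "gripper": 0}
    - {"x": 0, "y": 0, "z": 0, "spin": 0, "gripper": 0}
    - {"x": 0, "y": 0, "z": 0, "spin": 0, "gripper": 0}

```text
time_s: 5.05
tool_pos: [563.7, 32.4, 190.7]
orientation: [-0.519, -3.098, -0.0]
ft_force: [0.5, 0.7, -0.4]
finger_gap: -0.2
```

>>> jog_arm:
  series:
    - {"x": 0, "y": 0, "z": -0.005, "spin": 0, "gripper": 0}
    - {"x": 0, "y": 0, "z": -0.005, "spin": 0, "gripper": 0}
    - {"x": 0, "y": 0, "z": -0.007, "spin": 0, "gripper": 0}
    - {"x": 0, "y": 0, "z": -0.007, "spin": 0, "gripper": 0}
    - {"x": 0, "y": 0, "z": -0.005, "spin": 0, "gripper": 0}

```text
time_s: 5.55
tool_pos: [563.9, 32.4, 162.3]
orientation: [0.519, 3.098, 0.0]
ft_force: [-3.0, 0.5, 9.5]
finger_gap: -0.2
```

>>> jog_arm:
  series:
    - {"x": 0, "y": 0, "z": -0.003, "spin": 0, "gripper": 0}
    - {"x": 0, "y": 0, "z": -0.001, "spin": 0, "gripper": 0}
    - {"x": 0, "y": 0, "z": 0, "spin": 0, "gripper": 0}

```text
time_s: 5.85
tool_pos: [564.0, 32.4, 160.9]
orientation: [0.518, 3.097, 0.0]
ft_force: [-7.7, -0.1, 23.6]
finger_gap: 0.2
```

Two full strokes are done. The rest follow, trimmed about 1 mm less deep.

>>> jog_arm:
  series:
    - {"x": 0, "y": 0, "z": 0.01, "spin": 0, "gripper": 0}
    - {"x": 0, "y": 0, "z": 0.014, "spin": 0, "gripper": 0}
    - {"x": 0, "y": 0, "z": 0.009, "spin": 0, "gripper": 0}
    - {"x": 0, "y": 0, "z": 0, "spin": 0, "gripper": 0}
    - {"x": 0, "y": 0, "z": 0, "spin": 0, "gripper": 0}

```text
time_s: 6.35
tool_pos: [563.6, 32.4, 190.2]
orientation: [-0.519, -3.097, 0.0]
ft_force: [0.1, -0.2, 0.4]
finger_gap: 0.1
```

>>> jog_arm:
  series:
    - {"x": 0, "y": 0, "z": -0.005, "spin": 0, "gripper": 0}
    - {"x": 0, "y": 0, "z": -0.005, "spin": 0, "gripper": 0}
    - {"x": 0, "y": 0, "z": -0.007, "spin": 0, "gripper": 0}
    - {"x": 0, "y": 0, "z": -0.007, "spin": 0, "gripper": 0}
    - {"x": 0, "y": 0, "z": -0.005, "spin": 0, "gripper": 0}

```text
time_s: 6.85
tool_pos: [563.9, 32.4, 162.2]
orientation: [-0.519, -3.098, -0.0]
ft_force: [-2.5, 0.4, 10.8]
finger_gap: -0.0
```

>>> jog_arm:
  series:
    - {"x": 0, "y": 0, "z": -0.002, "spin": 0, "gripper": 0}
    - {"x": 0, "y": 0, "z": -0.001, "spin": 0, "gripper": 0}
    - {"x": 0, "y": 0, "z": 0, "spin": 0, "gripper": 0}

```text
time_s: 7.15
tool_pos: [564.0, 32.4, 161.0]
orientation: [0.518, 3.097, 0.0]
ft_force: [-6.1, 0.4, 18.1]
finger_gap: -0.1
```

>>> jog_arm:
  series:
    - {"x": 0, "y": 0, "z": 0.01, "spin": 0, "gripper": 0}
    - {"x": 0, "y": 0, "z": 0.014, "spin": 0, "gripper": 0}
    - {"x": 0, "y": 0, "z": 0.008, "spin": 0, "gripper": 0}
    - {"x": 0, "y": 0, "z": 0, "spin": 0, "gripper": 0}
    - {"x": 0, "y": 0, "z": 0, "spin": 0, "gripper": 0}

```text
time_s: 7.65
tool_pos: [563.5, 32.4, 190.2]
orientation: [-0.519, -3.097, 0.0]
ft_force: [-0.3, -0.2, -1.0]
finger_gap: 0.2
```

>>> jog_arm:
  series:
    - {"x": 0, "y": 0, "z": -0.005, "spin": 0, "gripper": 0}
    - {"x": 0, "y": 0, "z": -0.005, "spin": 0, "gripper": 0}
    - {"x": 0, "y": 0, "z": -0.007, "spin": 0, "gripper": 0}
    - {"x": 0, "y": 0, "z": -0.007, "spin": 0, "gripper": 0}
    - {"x": 0, "y": 0, "z": -0.005, "spin": 0, "gripper": 0}

```text
time_s: 8.15
tool_pos: [563.9, 32.4, 162.3]
orientation: [0.519, 3.098, 0.0]
ft_force: [-2.2, -0.7, 10.4]
finger_gap: -0.2
```

>>> jog_arm:
  series:
    - {"x": 0, "y": 0, "z": -0.002, "spin": 0, "gripper": 0}
    - {"x": 0, "y": 0, "z": -0.001, "spin": 0, "gripper": 0}
    - {"x": 0, "y": 0, "z": 0, "spin": 0, "gripper": 0}

```text
time_s: 8.45
tool_pos: [564.0, 32.4, 161.0]
orientation: [0.518, 3.097, 0.0]
ft_force: [-5.7, -0.2, 18.4]
finger_gap: -0.2
```

>>> jog_arm:
  series:
    - {"x": 0, "y": 0, "z": 0.01, "spin": 0, "gripper": 0}
    - {"x": 0, "y": 0, "z": 0.014, "spin": 0, "gripper": 0}
    - {"x": 0, "y": 0, "z": 0.008, "spin": 0, "gripper": 0}
    - {"x": 0, "y": 0, "z": 0, "spin": 0, "gripper": 0}
    - {"x": 0, "y": 0, "z": 0, "spin": 0, "gripper": 0}

```text
time_s: 8.95
tool_pos: [563.5, 32.4, 190.2]
orientation: [-0.519, -3.097, 0.0]
ft_force: [0.2, 0.0, -0.3]
finger_gap: 0.1
```

```bash
cat > pin.py <<'E'
from h import *
import sys
np.set_printoptions(precision=1,suppress=True)
im,d=ctrl.snapshot("side")
cv2.imwrite(f"pics/{sys.argv[1]}.png",cv2.resize(im[150:330,220:420,::-1],None,fx=3,fy=3,interpolation=cv2.INTER_CUBIC))
for r in ctrl.landmark_of("pin_top","side")[:2]:
    p=r["pixel"];print(r["score"],np.array(p),world("side",p,d=d[int(p[1]),int(p[0])]))
c=ctrl.calibration("side");K=np.array(c["intrinsics"]);T=np.linalg.inv(np.array(c["extrinsics"]))
for z in(71,81,86,91):
    q=K@(T@np.array([610.5,89,z,1]))[:3];print(z,q[:2]/q[2])
t,dt=ctrl.snapshot("top");v,u=np.mgrid[195:235,255:300]
Z=np.array([world("top",(a,b),d=dt[b,a]) for a,b in zip(u.ravel(),v.ravel())])
m=np.hypot(Z[:,0]-611,Z[:,1]-89)<14;print("top cam z near pin",np.sort(Z[m,2])[-12:])
s=ctrl.state();print(s["time_s"],s["tool_pos"],s["ft_force"])
E
python3 pin.py side2
```

```text
0.63 [287.8 272.4] [605.7  89.6  91.4]
71 [286.9 277.8]
81 [286.5 274.5]
86 [286.3 272.8]
91 [286.1 271.1]
top cam z near pin [90.2 90.2 90.3 90.4 90.5 90.6 90.8 91.3 91.4 91.5 92.4 92.5]
9.1 [563.5  32.4 190.2] [-0.3  0.2 -0.7]
```

View pics/side2.png

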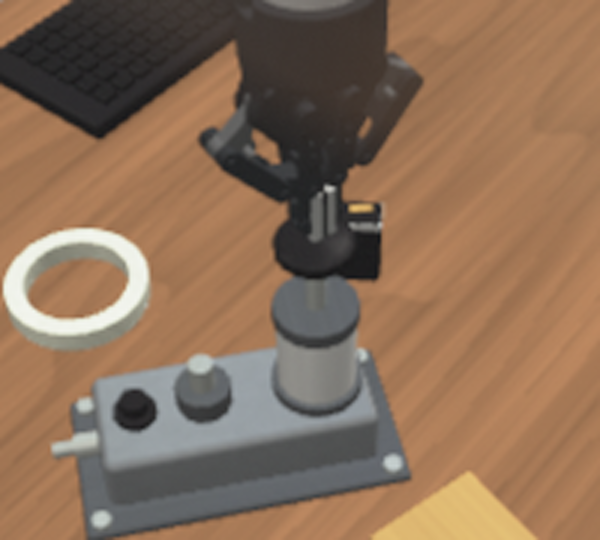

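The pin now stands tall, crop (202,362), at z≈91 after four strokes. Pumping on does no harm, so I'll add one more stroke for certainty, then rise clear.

>>> jog_arm:
  series:
    - {"x": 0, "y": 0, "z": -0.005, "spin": 0, "gripper": 0}
    - {"x": 0, "y": 0, "z": -0.005, "spin": 0, "gripper": 0}
    - {"x": 0, "y": 0, "z": -0.007, "spin": 0, "gripper": 0}
    - {"x": 0, "y": 0, "z": -0.007, "spin": 0, "gripper": 0}
    - {"x": 0, "y": 0, "z": -0.005, "spin": 0, "gripper": 0}

```text
time_s: 9.6
tool_pos: [564.1, 32.4, 162.8]
orientation: [0.519, 3.097, 0.0]
ft_force: [-2.9, 0.1, 10.9]
finger_gap: -0.2
```

>>> jog_arm:
  series:
    - {"x": 0, "y": 0, "z": -0.002, "spin": 0, "gripper": 0}
    - {"x": 0, "y": 0, "z": -0.001, "spin": 0, "gripper": 0}
    - {"x": 0, "y": 0, "z": 0, "spin": 0, "gripper": 0}

```text
time_s: 9.9
tool_pos: [564.2, 32.4, 161.0]
orientation: [0.518, 3.097, 0.0]
ft_force: [-4.0, -0.6, 15.1]
finger_gap: 0.0
```

>>> jog_arm:
  series:
    - {"x": 0, "y": 0, "z": 0.01, "spin": 0, "gripper": 0}
    - {"x": 0, "y": 0, "z": 0.014, "spin": 0, "gripper": 0}
    - {"x": 0, "y": 0, "z": 0.02, "spin": 0, "gripper": 0}
    - {"x": 0, "y": 0, "z": 0.04, "spin": 0, "gripper": 0}
    - {"x": 0, "y": 0, "z": 0.03, "spin": 0, "gripper": 0}

```text
time_s: 10.4
tool_pos: [564.0, 32.4, 274.5]
orientation: [0.519, 3.098, 0.0]
ft_force: [0.6, -0.3, -0.3]
finger_gap: 0.1
```

>>> jog_arm:
  series:
    - {"x": -0.02, "y": -0.03, "z": 0, "spin": 0, "gripper": 0}
    - {"x": -0.02, "y": -0.04, "z": 0, "spin": 0, "gripper": 0}
    - {"x": -0.02, "y": -0.04, "z": 0, "spin": 0, "gripper": 0}
    - {"x": -0.01, "y": -0.02, "z": 0, "spin": 0, "gripper": 0}
    - {"x": 0, "y": 0, "z": 0, "spin": 0, "gripper": 0}

```text
time_s: 10.9
tool_pos: [492.8, -99.9, 272.9]
orientation: [-0.524, -3.097, 0.001]
ft_force: [0.1, 0.2, 0.1]
finger_gap: -0.2
```

```bash
python3 pin.py side3; python3 - <<'E'
from h import *
np.set_printoptions(precision=1,suppress=True)
im,d=ctrl.snapshot("top")
for l,z in(("plunger_top",185),("bleed_top",68),("pot",0),("battery",0),("tape",0),("tin",0)):
    for r in ctrl.landmark_of(l,"top")[:1]:
        p=r["pixel"];print(l,np.array(p),world("top",p,z=z),"depth",world("top",p,d=d[int(p[1]),int(p[0])]))
E
```

```text
0.53 [286.9 270.3] [610.1  87.2  91.7]
71 [286.9 277.8]
81 [286.5 274.5]
86 [286.3 272.8]
91 [286.1 271.1]
top cam z near pin [91.9 91.9 92.  92.1 92.2 92.2 92.4 92.4 92.4 92.4 92.5 93. ]
11.05 [494.2 -97.1 273. ] [ 0.3  1.2 -0.1]
plunger_top [313.9 226.3] [569.1  31.4 185. ] depth [569.   31.5 185.4]
bleed_top [257.1 202.6] [634.3 122.7  68. ] depth [634.1 122.6  68.6]
pot [193.7 268.1] [530.6 240.7  -0. ] depth [524.3 228.2  57.4]
battery [371.8 208.3] [639.9 -85.2   0. ] depth [636.8 -82.9  12.8]
tape [302.2 141.3] [772.1  43.6   0. ] depth [772.7  43.6  -1.4]
tin [275.3 338. ] [406.5  93.8   0. ] depth [409.5  90.8  75.2]
```

View pics/side3.png

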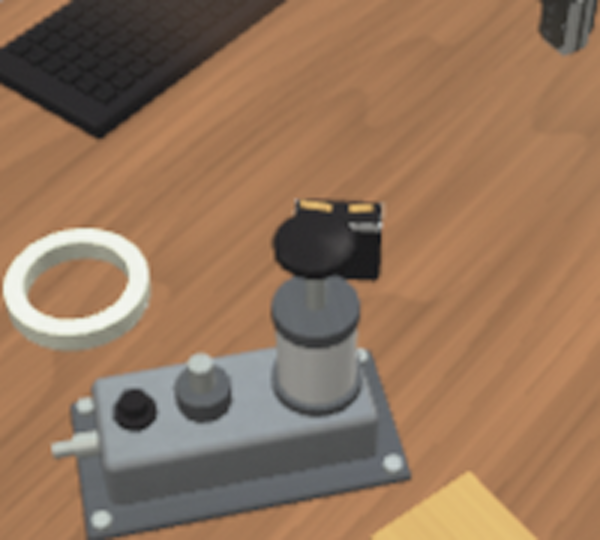

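The plunger is up, crop (313,243). The pin is out with its top at (202,362), the same as before the last stroke, and the arm is clear.

```bash
python3 -c "
from rig import ctrl
print(ctrl.finish_job())"
```

```text
the job is handed in; nothing more can be done
None
```

The air unit is charged: I gave the plunger five full strokes with the shut fingertips, and the pressure pin now stands fully out. I let the plunger spring back after each stroke, then moved up and away and handed the job in at about 11 s.

- **Strokes:** Each one reached the stop at z ≈ 161 mm. The highest force reading I saw was about 24 N, on the second stroke.
- **Pin:** The last pictures put its top at about 92 mm (91 mm expected when fully out). It looked the same in the side view after the fifth stroke as after the fourth. The top camera's depth reading rose by about 1 mm between those two looks, within that camera's noise.
- **Plunger:** Its top measured 185 mm, so it is fully up.
- **Bleed button:** Its top read about 69 mm, so it is not pressed in.
- **Things around the unit:** The tin reading matched the first within 1 mm. The pot and battery readings differed by about 4–7 mm, about as much as the readings for parts that cannot have moved. The network found the tape only at the end, so I have no number for where it started, but it looks unmoved in the pictures.
- **Arm:** It was well clear of everything, and the force reading was about zero.

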